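# Feel which blade tin is full, then put both tins away

## Robot

A 7-joint arm with a two-finger parallel gripper is mounted at the origin on the work surface. World frame = base frame: x ahead of the robot, y to its left, z up, the work surface at z = 0. Lengths are in mm, angles in rad, forces in N, time in s.
With the tool pointing down it reaches from about 400 to 875 mm from the base axis. Payload 4.4 kg.
Tool frame: the origin (TCP) lies at the very end of the fingers, on their centre line; the grasp point (between the pads) lies ctrl.grip_point_offset behind it (ctrl.grip_point_offset is the distance from the TCP to the grasp point, in mm); z points along the fingers, y is the line along which they close (so a half turn about z gives the same grasp; the last joint's range is limited). The gripper opens to 85 mm and grips with 20 to 120 N. Pads are 22 mm wide; open, the fingers measure 114 mm over their backs; the gripper's body (76 mm by 85 mm) begins 54 mm behind the grasp point. The pads swing forward as they close: fully open they stand 13 mm farther back than shut.
Start: joints at [-1.216, 0.628, 0.038, 1.517, -0.027, 0.996, -0.02], TCP at [265.498, 593.32, 231.313] pointing down, gripper open.
Joint ranges: [-3.06, 3.06], [-0.37, 2.12], [-1.25, 1.32], [0.18, 2.47], [-1.1, 4.24], [0.23, 1.98], [-2.94, 2.94]. Speed limits (rad/s): [2.57, 2.57, 3.14, 3.14, 3.14, 3.14, 3.14].

## Interface

Orientations are given as [roll, pitch, yaw] about the fixed x, y, z axes, in that order (R = Rz(yaw) Ry(pitch) Rx(roll)).
In Python, from cell import read_state, cams, ctrl, models gives the robot as it stands. The module is installed in compiled form; this text tells all that it offers.
- The arm moves only by the shell command python3 -m creep FILE, which reads ROWS from the file FILE. ROWS is one flat JSON list of numbers that holds 1 to 12 rows one after another, with no inner brackets; each row has 7 numbers: dx, dy, dz in mm, then a rotation vector rx, ry, rz in rad, then the finger opening in mm; each row shifts and turns the commanded pose from where the row before left it, along the tool's axes as they then stand; what a row does not reach is not made up. A row lasts 1/10 s, in which the tool goes at most 50 mm and 0.15 rad, less where a joint would pass 70% of its speed; a pose out of reach is approached as far as the arm can. The fingers move at their own pace and stop on an object; the grip force is fixed at half the most. Time passes only in rows, so rows that do not move let the fingers close. It prints the time, the measured TCP pose, the force, the opening and the grip force at its end. Input that does not fit is refused with a message, and nothing moves.
- read_state(): the state, without advancing time (a new reading comes with each control period).
- cams.get_image(name): name is "side" or "top"; returns (picture, depth): 400x640x3 uint8, blue, green, red; 400x640 float32, mm along the optical axis (not along the pixel's ray), 0 where there is no reading.
- cams.calibration(name): a dict with "fx", "fy", "cx", "cy" (pixels), "rvec" (rotation vector, rad) and "tvec" (3), from world to camera coordinates, as OpenCV has them. Camera axes: x right, y down, z forward; pixel columns grow to the right and rows downward; lengths in mm; the calibration is good to about 2 mm. A picture is of the moment at which its call begins. calibration takes no time and is no camera call.
- ctrl.finish_job(): hands the job in; it is judged then, once.
Trained networks look in the newest picture that a camera, given by its name, has taken for a name from the list of things; names that differ only in an ending like _2 or _b are one class to them, and where a whole thing is asked for, a point or a joint stands for the part that bears it (a point fixed in the world has none). Each returns a list of dicts, best first, with "confidence" (0 to 1); they miss things now and then, are a little off and sometimes report something else, mostly with a low value. They report only what shows in the picture. A call takes as long as a camera call. They do not tell look-alikes from the thing itself.
- models.search_frame(thing, camera): "extent" ([left, top, right, bottom] in pixels, round what is visible of it).
- models.mark_of(thing, camera): "position" ([column, row] in pixels: a listed point, or the origin of a listed thing).
The state is a dict: "clock": time; "qpos": joint angles; "qd": joint speeds; "tau": joint torques, N m; "eef_pos": TCP position; "tool_rot": TCP orientation; "force": force on the tool from outside, world axes, zero at the start; "torque": the same for the moment, N m; "width": finger opening in mm; "gripper_force": force on a finger pad.
Only numpy, scipy, OpenCV 4.12 (cv2) and the standard library are available. Lean on these libraries where they do the work, as an engineer would, in place of code of your own. Each camera call takes 0.05 s, during which the arm holds its last target. There are 200 camera calls.

## Task

One of the two closed blade tins is still full and the other nearly used up: lift first the lavender-lidded tin and then the white-lidded tin about a hand's breadth off the glass to feel which is heavier. Stand the lighter tin on the white turntable beside the cup, wholly on the platter, and slide the heavier tin lengthwise along the glass under the clear riser, into its middle bay, until it rests against the lavender back stop. Keep the tins upright, set them down gently, and leave everything else where it is.

Things in the scene. Friction and masses are not known exactly. Their poses are not given: they have to be found in the camera images.
- tin_lavender: Closed flat aluminium tin with a lavender lid, 80 x 60 mm, 42 mm tall. Origin: centre of its underside; x along the 80 mm, y across the 60 mm. Stands flat on the glass at any heading. Both tins look alike but for the lid; which one is full varies and cannot be seen. Full: 0.42 to 0.55 kg; nearly used up: 0.15 to 0.21 kg. Blades inside shift by 2 mm.
- tin_white: Closed flat aluminium tin with a white lid, 80 x 60 mm, 42 mm tall. Origin: centre of its underside; x along the 80 mm, y across the 60 mm. Stands flat on the glass at any heading. Both tins look alike but for the lid; which one is full varies and cannot be seen. Full: 0.42 to 0.55 kg; nearly used up: 0.15 to 0.21 kg. Blades inside shift by 2 mm.
- riser: Fixed clear acrylic riser shelf, 200 mm wide (y), 154 mm deep (x), top at z = 56 mm, roof underside 50 mm. Origin: point on the glass under the centre of a tin that is home, its end touching the lavender stop (face at x = +40 mm). x points into the bay, away from the robot; z up. Roof and walls begin at x = -24 mm, so a tin at home sticks 16 mm out. An oil bottle stands on top.
- bay_mouth (a point): Middle of the mouth of the riser's middle bay, on the glass, at x = -24 mm of the riser's frame. The bay runs along the riser's x between white walls 6 mm thick, 50 mm high, inner faces 78 mm apart (y = +-39 mm); its floor is the table glass. The two outer bays hold stock boxes.
- turntable: Fixed grey foot of the turntable, disc 170 mm across and 12 mm high; origin at the centre of its underside on the glass. The cup stands out from the centre along its +x axis.
- platter: White round turntable platter, 250 mm across, underside at 14 mm and flat top at 30 mm above the glass. Origin on its axis at the height of the glass. It turns freely with light friction (0.06 N m).
- cup: Empty blue ceramic cup, 76 mm across the rim, 85 mm tall, 0.22 kg, standing loose on the platter about 65 mm from its axis. Origin at the centre of its underside.
- table: Round glass tabletop, 1.5 m across; its top is z = 0. Origin: a point on its top ahead of the robot.
- brush: Bystander: lavender plastic brush lying bristles down, 178 mm long along its x (handle to x = -90 mm, head to x = +88 mm), 50 mm wide, 30 mm high. Origin below its middle.
- rake: Bystander: steel grooming rake lying flat, head 100 mm wide at +x, black handle to -x, 190 mm long along x (-98 to +93 mm), 18 mm high. Origin below its middle.
- comb: Bystander: small walnut comb lying flat, 120 x 34 x 8 mm, long along x. Origin below its middle.
- jar: Bystander: amber glass jar, 60 mm across, 60 mm tall. Origin at the centre of its underside.
- spray: Bystander: white spray bottle, 56 mm across, 160 mm tall. Origin at the centre of its underside.
- oil: Bystander: small amber oil bottle standing on the riser, 40 mm across, 75 mm tall. Origin at the centre of its underside.
Not all that is in view belongs to the job. Leave any green look-alike of the tin_lavender alone.

How it is judged (in metres and radians):
On the way, in this order (a step that is already met when the one before it is completed fails the run):
1. the lavender-lidded tin is lifted more than 40 mm off the glass (height (world z) of tin_lavender above 0.04 m), for 0.2 s.
2. then the white-lidded tin is lifted more than 40 mm off the glass (height (world z) of tin_white above 0.04 m), for 0.2 s.
At the end, for the whole second after the job is handed in: Heavier tin flat on the glass in the riser's middle bay, lengthwise within 0.2 rad, end within about 8 mm of the back stop; lighter tin flat on the platter, its centre within 90 mm of the axis; both at rest; cup still upright on the platter (((x of tin_lavender in the frame of riser between -0.008 and 0.006 m and y of tin_lavender in the frame of riser between -0.02 and 0.02 m and height (world z) of tin_lavender below 0.008 m and angle between each of tin_lavender, tin_white's own z axis and vertical below 0.1 rad and angle between the x axis of tin_lavender and the x axis of riser, either way round below 0.2 rad and contact force between tin_lavender and table above 3 N and linear speed of each of tin_lavender, tin_white below 0.02 m/s and contact force between tin_white and platter between 0.7 and 3 N and horizontal distance between tin_white and platter below 0.09 m and height (world z) of tin_white between 0.022 and 0.04 m) or (x of tin_white in the frame of riser between -0.008 and 0.006 m and y of tin_white in the frame of riser between -0.02 and 0.02 m and height (world z) of tin_white below 0.008 m and angle between each of tin_white, tin_lavender's own z axis and vertical below 0.1 rad and angle between the x axis of tin_white and the x axis of riser, either way round below 0.2 rad and contact force between tin_white and table above 3 N and linear speed of each of tin_white, tin_lavender below 0.02 m/s and contact force between tin_lavender and platter between 0.7 and 3 N and horizontal distance between tin_lavender and platter below 0.09 m and height (world z) of tin_lavender between 0.022 and 0.04 m)) and angle between cup's own z axis and vertical below 0.2 rad and horizontal distance between cup and platter below 0.1 m); the robot touches nothing.
It fails at once if the brush, rake, comb, jar, spray or oil bottle is moved more than 30 mm, or the cup more than 40 mm (distance of any of brush, rake, comb, jar, spray, oil from where it was at the start of the episode above 0.03 m or distance of cup from where it was at the start of the episode above 0.04 m).
It fails at once if the cup, the spray bottle, the jar or the oil bottle is tipped (angle between any of cup, spray, jar, oil's own z axis and vertical above 0.35 rad).
It fails at once if a tin is tipped over (angle between any of tin_lavender, tin_white's own z axis and vertical above 0.7 rad).
It fails at once if a tin is dropped or slammed down (impact over 120 N) (contact force between any of tin_lavender, tin_white and table above 120 N or contact force between any of tin_lavender, tin_white and platter above 120 N).
It also fails if it takes over 72 s, if anything falls off the work surface, if the arm or the gripper's body presses on something with over 40 N, if the wrist force passes 120 N, or if a joint passes its speed limit or range.

## Working session

There is one attempt and no reset: what is moved stays moved. The work goes in short steps, Python scripts to look and compute and a shell command to move; the robot and the scene stay as the last step left them, time stands still between calls to the robot, and variables do not carry over. Pictures are saved under pics/ and viewed, at most 10 in all, crops included, and the job is handed in when it is done.

```bash
mkdir -p pics
cat > h.py <<'E'
import numpy as np,cv2
from cell import read_state,cams,ctrl,models
def P(cam,uv,depth=None,z=None):
    c=cams.calibration(cam);R,_=cv2.Rodrigues(np.array(c["rvec"],float));t=np.array(c["tvec"],float).ravel()
    d=np.stack([(uv[...,0]-c["cx"])/c["fx"],(uv[...,1]-c["cy"])/c["fy"],np.ones(uv.shape[:-1])],-1)
    if depth is not None: return (d*depth[...,None]-t)@R
    o=-R.T@t; r=d@R
    return o+r*((z-o[2])/r[...,2])[...,None]
def cloud(cam,dep):
    v,u=np.mgrid[0:400,0:640]; return P(cam,np.stack([u,v],-1).astype(float),dep)
E
python3 - <<'E'
from h import *
for n in("top","side"):
    im,d=cams.get_image(n); cv2.imwrite(f"pics/{n}0.png",im); np.savez(f"{n}0",im=im,d=d)
    for t in ["tin_lavender","tin_white","riser","bay_mouth","turntable","platter","cup"]:
        for f,k in((models.mark_of,"position"),(models.search_frame,"extent")):
            for r in f(t,n)[:3]:
                x=np.array(r[k],float); print(n,t,k,x.round(0),round(r["confidence"],2), P(n,x,z=0).round(0)[:2] if len(x)==2 else "")
s=read_state();print(s["clock"],s["eef_pos"],s["tool_rot"],s["force"],ctrl.grip_point_offset)
E
```

```text
top tin_lavender position [390. 244.] 0.84 [ 480. -216.]
top tin_lavender position [391. 297.] 0.73 [ 350. -215.]
top tin_lavender extent [376. 277. 413. 320.] 0.89 
top tin_lavender extent [369. 224. 406. 259.] 0.88 
top tin_lavender extent [306. 282. 346. 324.] 0.65 
top tin_white position [315. 242.] 0.72 [485. -31.]
top tin_white extent [301. 232. 335. 255.] 0.89 
top riser position [405. 173.] 0.57 [ 658. -260.]
top riser extent [367. 109. 466. 197.] 0.62 
top bay_mouth position [258. 270.] 0.44 [418. 113.]
top bay_mouth extent [367. 108. 462. 198.] 0.7 
top turntable position [182. 212.] 0.68 [567. 306.]
top turntable extent [135. 164. 235. 262.] 0.81 
top turntable extent [170. 282. 197. 309.] 0.49 
top platter position [186. 214.] 0.9 [559. 297.]
top platter extent [133. 168. 234. 264.] 0.85 
top cup position [154. 214.] 0.92 [562. 378.]
top cup extent [126. 196. 165. 228.] 0.66 
top cup extent [248. 245. 262. 297.] 0.65 
side tin_lavender position [238. 285.] 0.9 [ 347. -211.]
side tin_lavender position [227. 234.] 0.88 [343. -47.]
side tin_lavender position [308. 272.] 0.71
[... 357 characters left out ...]
. 316.] 0.61 
side bay_mouth position [390. 272.] 0.56 [ 630. -246.]
side bay_mouth extent [393. 222. 492. 319.] 0.9 
side turntable position [289. 157.] 0.62 [550. 291.]
side turntable extent [249. 132. 336. 171.] 0.77 
side platter position [293. 153.] 0.85 [567. 319.]
side platter position [281. 135.] 0.51 [559. 458.]
side platter extent [251. 128. 339. 170.] 0.9 
side cup position [285. 134.] 0.63 [572. 465.]
side cup extent [272. 106. 296. 140.] 0.74 
side cup extent [254. 128. 341. 171.] 0.72 
side cup extent [  0. 110. 624. 400.] 0.71 
1.5 [265.47808106 593.34486616 231.32763229] [ 3.14155948e+00 -4.87172021e-05  2.72081237e+00] [-0.27275879 -0.07100051  0.45027402] 18.700000000000003
```

Run:
```python
from h import *
im=np.load("top0.npz")["im"][90:340,110:480]; cv2.imwrite("pics/top0c.png",cv2.resize(im,None,fx=2.1,fy=2.1,interpolation=cv2.INTER_CUBIC))
im=np.load("side0.npz")["im"][90:340,180:520]; cv2.imwrite("pics/side0c.png",cv2.resize(im,None,fx=2.3,fy=2.3,interpolation=cv2.INTER_CUBIC))
```

```text
(no output)
```

View pics/top0c.png

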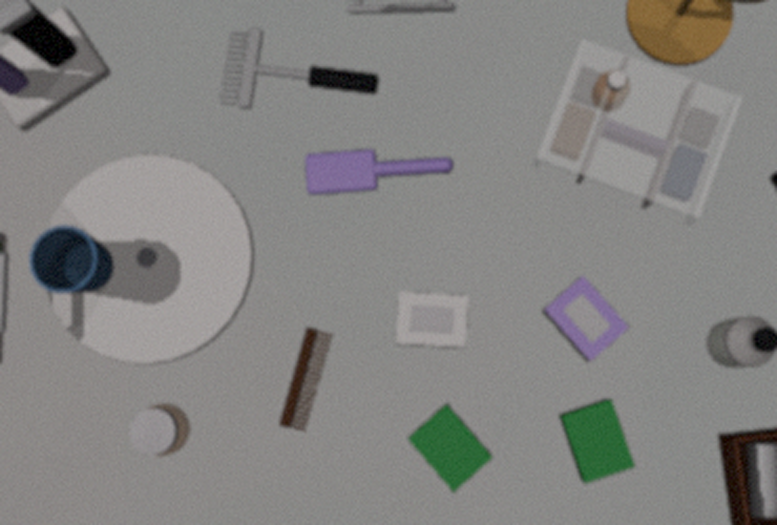

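View pics/side0c.png

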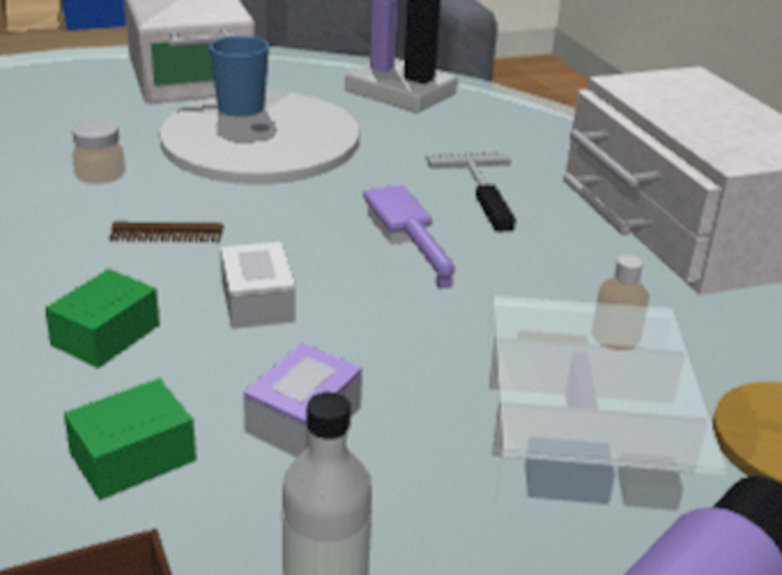

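The lavender ring lid at top (390,241) is tin_lavender. The two solid green boxes at (324,302) and (394,300) are look-alikes. The white lid is at (316,242), the riser is around (415,152), and the platter is at (182,213) with the cup on its left. The enlarged crop confirms the lavender lid.

```bash
cat >> h.py <<'E'
def tinpose(z0=0,box=None,dep=None,cam="top"):
    C=cloud(cam,dep); m=(dep>0)&(abs(C[...,2]-42-z0)<9)
    x0,y0,x1,y1=box; k=np.zeros_like(m); k[y0:y1,x0:x1]=1
    p=C[m&k][:,:2].astype(np.float32); (c,s,a)=cv2.minAreaRect(p)
    if s[0]<s[1]: a+=90
    return np.round(c,1),np.round(s,1),a,len(p),C[m&k][:,2].mean()
E
python3 - <<'E'
from h import *
T=np.load("top0.npz");d=T["d"]
for n,b in dict(lav=(362,217,415,265),white=(295,225,342,260)).items(): print(n,tinpose(0,b,d))
im=T["im"];hsv=cv2.cvtColor(im,cv2.COLOR_BGR2HSV)
m=cv2.inRange(hsv,(120,60,60),(150,255,255)); m[:,:365]=0;m[:217]=0;m[265:]=0
v,u=np.nonzero(m);print(cv2.minAreaRect(P("top",np.stack([u,v],-1).astype(float),z=42.)[:,:2].astype(np.float32)))
C=cloud("top",d)
print("platter z",C[235,200],C[190,200]); 
m=(abs(C[...,2]-30)<7)&(d>0);m[:,:130]=0;m[:,240:]=0;m[:160]=0;m[270:]=0
print("platter",cv2.minEnclosingCircle(C[m][:,:2].astype(np.float32)))
print(C[214,180:190:4], 'cup', models.mark_of("cup","top")[:1])
r=im[100:205,360:475];cv2.imwrite("pics/riser.png",cv2.resize(r,None,fx=5,fy=5,interpolation=cv2.INTER_CUBIC))
for y in range(105,200,6): print(y,C[y,365:475:6,2].round(0).astype(int))
E
```

```text
lav (array([ 484.3, -209.2]), array([80. , 61.4]), 40.6945686340332, 832, np.float64(41.21023407224982))
white (array([484.6, -31.1]), array([79.7, 60.1]), 85.7795639038086, 814, np.float64(41.352850418186144))
((526.3501586914062, -364.04913330078125), (88.7015380859375, 404.7544250488281), 15.307304382324219)
platter z [504.90791305 252.24841097  32.68764927] [617.70893725 255.97805822  26.17791508]
platter ((562.4280395507812, 305.1548767089844), 125.50320434570312)
[[ 557.65129633  303.65738882   29.93914178]
 [ 423.99300584  -51.35353016 1286.53826203]
 [ 557.28656813  283.43800402   31.10774146]] cup [{'position': [154.3, 213.8], 'confidence': 0.92}]
105 [-2 -3 -1  0  1  1 -3 -3  9  4 13 12  9 11  6  7  0  0  8]
111 [-3  2 -4  2 57 55  2 -3 -4 14 13 13 10  4 10 -2  2 -7 -2]
117 [-2  2 -1  3 55 51 53 56 -5 -1  6 12 10 14 -5 -5 -4  3  0]
123 [ 4  5  2 52 51 56 99 57 57 56 55 -6  2 -3 -2  0 -1 -1  1]
129 [ -9   1  -2  49  57 107 131 131  52  52  52  58  54  56  -3   3  -5   2
   2]
135 [  1  -7  58  58  58  96 111 103  49  58  52  56  55  54  57  53  -3   1
   1]
141 [ 1  0 57 51 58 67 76 55 52 53 54 54 50 55 55 54 52  0 -1]
147 [-3 -4 51 50 54 54 50 57 51 55 54 56 53 54 57 55 -3  0 -5]
153 [-3 56 56 58 55 58 61 56 60 53 55 53 52 58 50 56 -2  0 -3]
159 [ 0 50 58 53 56 54 53 55 54 56 59 56 53 54 56 57  3 -1 -2]
165 [50 55 57 58 51 55 53 51 55 57 54 53 56 55 54 -2 -4  0  0]
171 [ 1  0 -1 59 56 54 52 52 59 58 55 51 49 58 51 -6  1  3  2]
177 [-2 -3  0  3 -3 -2 55 53 54 53 57 53 55 50 -3 -1 -3 -3  1]
183 [   2   -5   -6   -3   -5   -7   -4   -5   53   55 1287   55   56   53
    0    1    1    0   -3]
189 [-1  1  4  0 -1 -3 -3 -1  1  1 -3 55 55 55 -2 -1 -3  2 -6]
195 [ 6  0  5 -4 -5  0 -3 -4  0  2  2 -1 21 -4 -2  1 -1  3 -1]
```

View pics/riser.png

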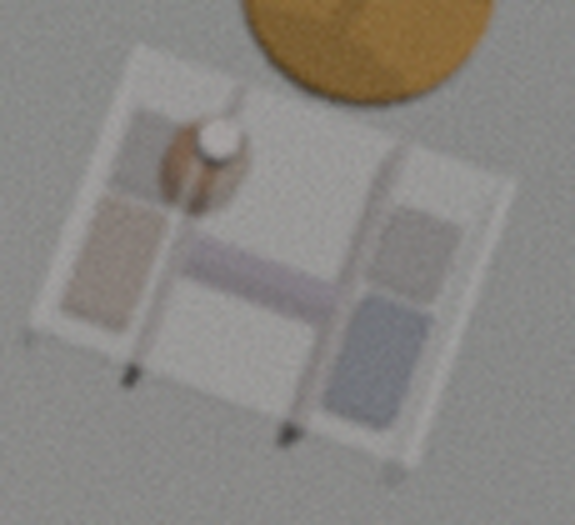

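The crop shows the riser roof with corners near (140,50), (515,180), (410,460) and (35,325). The middle bay lies between the walls ending at (130,375) and (290,435), and the lavender stop runs (190,255)–(340,305). The roof reads in the depth image, so I can fit its rectangle.

Run:
```python
from h import *
T=np.load("top0.npz");d=T["d"];C=cloud("top",d)
m=(abs(C[...,2]-54.5)<8)&(d>0);k=np.zeros_like(m);k[105:200,360:475]=1
m=cv2.morphologyEx((m&k).astype(np.uint8),cv2.MORPH_OPEN,np.ones((3,3)))>0
m=cv2.morphologyEx(m.astype(np.uint8),cv2.MORPH_CLOSE,np.ones((5,5)))>0
v,u=np.nonzero(m);p=P("top",np.stack([u,v],-1).astype(float),z=56.)[:,:2].astype(np.float32)
c,s,a=cv2.minAreaRect(p);print("roof",c,s,a); print(cv2.boxPoints((c,s,a)))
# hand-picked corners from enlarged crop
q=lambda x,y:np.array([360+x/5-.4,100+y/5-.4])
for n,xy,z in [("c",(140,48),56),("c",(517,180),56),("c",(410,465),56),("c",(33,325),56),("w1",(130,377),0),("w2",(289,437),0),("stopL",(180,255),30),("stopR",(340,305),30)]:
    print(n,P("top",q(*xy),z=float(z))[:2].round(1))
# chosen axis
for b in (a,a+90,a-90,a+180):
    pass
# side-view check of tins
S=np.load("side0.npz");ds=S["d"]
print(tinpose(0,(280,236,342,294),ds,"side"),tinpose(0,(272,190,312,238),ds,"side"))
Cs=cloud("side",ds); m=(abs(Cs[...,2]-30)<7)&(ds>0); m[:,:240]=0;m[:,345:]=0;m[:125]=0;m[175:]=0
print("platter side",cv2.minEnclosingCircle(Cs[m][:,:2].astype(np.float32)))
mm=(abs(C[...,2]-75)<18)&(d>0);mm[:,:120]=0;mm[:,172:]=0;mm[:185]=0;mm[240:]=0;print("cup",cv2.minEnclosingCircle(C[mm][:,:2].astype(np.float32)))
```

```text
roof (703.7190551757812, -275.273193359375) (199.62045288085938, 154.9205322265625) 68.15543365478516
[[ 594.6823  -339.0945 ]
 [ 738.47906 -396.7389 ]
 [ 812.7558  -211.45187]
 [ 668.95905 -153.8075 ]]
c [ 809.2 -213.5]
c [ 739.5 -395.8]
c [ 599.2 -337.6]
c [ 670.5 -157.4]
w1 [ 654.2 -210.8]
w2 [ 622.2 -290.2]
stopL [ 710.3 -233.7]
stopR [ 683.8 -312.4]
(array([ 485.4, -211.2]), array([81.9, 61.6]), 40.39398956298828, 952, np.float64(41.151564112685385)) (array([486.3, -33.6]), array([83.4, 59.9]), 85.7154769897461, 623, np.float64(40.94519623891113))
platter side ((558.4874267578125, 311.61663818359375), 231.40948486328125)
cup ((551.4398803710938, 372.52093505859375), 35.12882614135742)
```

Estimates:

| Item | Position (mm) | Heading |
|---|---|---|
| tin_lavender | (485,-210) | 40.5° |
| tin_white | (485,-32) | 85.7° |
| Riser home | (654.5,-255.6) | -21.9° |
| Platter axis | (562,305) | – |
| Cup | about (556,371) | – |

First I turn the tool.

```bash
cat >> h.py <<'E'
from scipy.spatial.transform import Rotation as Ro
def go(x,y,z,yawdeg):
    s=read_state();R=Ro.from_euler("xyz",s["tool_rot"]);T=Ro.from_euler("xyz",[np.pi,0,np.radians(yawdeg)])
    w=(R.inv()*T).as_rotvec()
    T0=np.array([x,y,z])-s["eef_pos"]
    print("t",round(s["clock"],1),"pos",np.round(s["eef_pos"],1),"dtool(old)",R.inv().apply(T0).round(1),"rot",w.round(3),"dtool(after rot)",T.inv().apply(T0).round(1),"F",np.round(s["force"],2),"w",round(s["width"],1),"gf",round(s["gripper_force"],1))
E
echo '[0,0,0,0,0,0.15,85,0,0,0,0,0,0.15,85,0,0,0,0,0,0.15,85,0,0,0,0,0,0.15,85,0,0,0,0,0,0.15,85,0,0,0,0,0,0.15,85,0,0,0,0,0,0.15,85,0,0,0,0,0,0.15,85,0,0,0,0,0,0.15,85,0,0,0,0,0,0.15,85,0,0,0,0,0,0.15,85,0,0,0,0,0,0.15,85]' > rows.txt && python3 -m creep rows.txt
echo '[0,0,0,0,0,0.107,85,0,0,0,0,0,0.106,85,0,0,0,0,0,0,85]' > rows.txt && python3 -m creep rows.txt
python3 -c "from h import *;go(485,-210,120,40.5)"
```

```text
clock: 2.75
eef_pos: [265.3, 593.4, 231.3]
tool_rot: [-3.141, -0.0, 0.915]
force: [-0.1, -0.4, -0.6]
width: 84.8
gripper_force: 0.0
clock: 3.05
eef_pos: [265.2, 593.4, 231.1]
tool_rot: [3.141, 0.0, 0.708]
force: [-0.2, 0.3, -0.6]
width: 85.4
gripper_force: 0.0
t 3.0 pos [265.2 593.4 231.1] dtool(old) [-355.5  753.2  111.5] rot [0.    0.    0.001] dtool(after rot) [-354.7  753.7  111.1] F [-0.18  0.34 -0.63] w 85.4 gf 0.0
```

```bash
echo '[-17.8,37.7,0,0,0,0,85,-17.8,37.7,0,0,0,0,85,-17.8,37.7,0,0,0,0,85,-17.8,37.7,0,0,0,0,85,-17.8,37.7,0,0,0,0,85,-17.8,37.7,0,0,0,0,85,-17.8,37.7,0,0,0,0,85,-17.8,37.7,0,0,0,0,85,-17.8,37.7,0,0,0,0,85,-17.8,37.7,0,0,0,0,85]' > rows.txt && python3 -m creep rows.txt
echo '[-17.8,37.7,0,0,0,0,85,-17.8,37.7,0,0,0,0,85,-17.8,37.7,0,0,0,0,85,-17.8,37.7,0,0,0,0,85,-17.8,37.7,0,0,0,0,85,-17.8,37.7,0,0,0,0,85,-17.8,37.7,20,0,0,0,85,-17.8,37.7,30,0,0,0,85,-17.8,37.7,30,0,0,0,85,-17.8,37.7,30,0,0,0,85,0,0,0,0,0,0,85,0,0,0,0,0,0,85]' > rows.txt && python3 -m creep rows.txt
python3 -c "from h import *;go(485,-210,12,40.5)"
```

```text
clock: 4.05
eef_pos: [375.7, 189.8, 231.7]
tool_rot: [-3.142, -0.001, 0.711]
force: [1.0, 0.1, 0.2]
width: 85.1
gripper_force: 0.0
clock: 5.25
eef_pos: [483.5, -208.8, 122.9]
tool_rot: [-3.14, 0.001, 0.707]
force: [-0.2, 1.1, -0.3]
width: 85.4
gripper_force: 0.0
t 5.2 pos [ 483.5 -208.8  122.9] dtool(old) [  0.5   2.  110.9] rot [-0.002  0.001  0.   ] dtool(after rot) [  0.3   1.9 110.9] F [-0.24  1.05 -0.25] w 85.4 gf 0.0
```

```bash
echo '[0.5,1,25,0,0,0,85,0,1,25,0,0,0,85,0,0,20,0,0,0,85,0,0,20,0,0,0,85,0,0,15,0,0,0,85,0,0,6,0,0,0,85,0,0,0,0,0,0,85,0,0,0,0,0,0,40,0,0,0,0,0,0,40,0,0,0,0,0,0,40,0,0,0,0,0,0,40,0,0,0,0,0,0,40]' > rows.txt && python3 -m creep rows.txt
echo '[0,0,0,0,0,0,40,0,0,0,0,0,0,40,0,0,0,0,0,0,40]' > rows.txt && python3 -m creep rows.txt
```

```text
clock: 6.45
eef_pos: [487.0, -209.1, 14.1]
tool_rot: [3.14, -0.001, 0.708]
force: [-0.2, 0.5, 6.0]
width: 58.8
gripper_force: 65.3
clock: 6.75
eef_pos: [487.0, -209.1, 14.1]
tool_rot: [3.14, -0.001, 0.708]
force: [-1.0, 0.8, 6.3]
width: 58.6
gripper_force: 65.3
```

```bash
echo '[0,0,-5,0,0,0,40,0,0,-15,0,0,0,40,0,0,-20,0,0,0,40,0,0,-20,0,0,0,40,0,0,-20,0,0,0,40,0,0,-10,0,0,0,40,0,0,0,0,0,0,40,0,0,0,0,0,0,40,0,0,0,0,0,0,40,0,0,0,0,0,0,40,0,0,0,0,0,0,40]' > rows.txt && python3 -m creep rows.txt
for i in 1 2 3; do echo '[0,0,0,0,0,0,40]' > rows.txt && python3 -m creep rows.txt | grep -E "force|eef"; done
python3 -c "from h import *;go(596.6,-232,104,-21.9);go(562,250,130,90)"
```

```text
clock: 7.85
eef_pos: [485.6, -208.9, 102.0]
tool_rot: [-3.14, 0.001, 0.708]
force: [-0.5, 0.4, -4.2]
width: 58.9
gripper_force: 66.0
eef_pos: [485.8, -209.0, 102.3]
force: [0.0, -0.3, -4.7]
gripper_force: 66.0
eef_pos: [485.9, -209.1, 102.5]
force: [0.3, 0.7, -4.6]
gripper_force: 66.0
eef_pos: [486.0, -209.1, 102.6]
force: [-0.2, -0.3, -4.1]
gripper_force: 66.0
t 8.2 pos [ 486.  -209.1  102.6] dtool(old) [69.2 89.4 -1.4] rot [-0.    0.    1.09] dtool(after rot) [111.2 -20.   -1.4] F [-0.21 -0.33 -4.09] w 59.3 gf 66.0
t 8.2 pos [ 486.  -209.1  102.6] dtool(old) [ 356.2 -299.4  -27.4] rot [-0.     0.    -0.863] dtool(after rot) [459.1  76.  -27.4] F [-0.21 -0.33 -4.09] w 59.3 gf 66.0
```

Lavender weighs about 4.1 N (0.42 kg), so it is the full tin. The light range tops out at 2.1 N. I'll stage it in front of the bay mouth.

```bash
echo '[0,0,0,0,0,0.1,40,0,0,0,0,0,0.14,40,0,0,0,0,0,0.14,40,0,0,0,0,0,0.14,40,0,0,0,0,0,0.14,40,0,0,0,0,0,0.14,40,0,0,0,0,0,0.14,40,0,0,0,0,0,0.1,40,0,0,0,0,0,0.05,40,0,0,0,0,0,0,40,0,0,0,0,0,0,40]' > rows.txt && python3 -m creep rows.txt
python3 -c "from h import *;go(584.9,-227.7,35,-21.9)"
```

```text
clock: 9.25
eef_pos: [486.1, -208.8, 102.6]
tool_rot: [-3.141, 0.0, -0.381]
force: [0.4, -0.0, -4.1]
width: 58.7
gripper_force: 65.8
t 9.2 pos [ 486.1 -208.8  102.6] dtool(old) [ 98.8 -19.2  67.6] rot [-0.     0.     0.002] dtool(after rot) [ 98.7 -19.4  67.6] F [ 0.38 -0.05 -4.09] w 58.7 gf 65.8
```

```bash
echo '[10,-2,0,0,0,0,40,20,-4,0,0,0,0,40,25,-5,0,0,0,0,40,25,-5,0,0,0,0,40,12,-3,10,0,0,0,40,7,0,20,0,0,0,40,0,0,20,0,0,0,40,0,0,15,0,0,0,40,0,0,3,0,0,0,40,0,0,0,0,0,0,40,0,0,0,0,0,0,40]' > rows.txt && python3 -m creep rows.txt
echo '[0,0,5,0,0,0,40,0,0,5,0,0,0,40,0,0,3,0,0,0,40,0,0,3,0,0,0,40,0,0,2,0,0,0,40,0,0,1,0,0,0,40,0,0,0,0,0,0,40,0,0,0,0,0,0,40]' > rows.txt && python3 -m creep rows.txt
python3 - <<'E'
from h import *
go(584.9,-227.7,14,-21.9)
im,d=cams.get_image("top");cv2.imwrite("pics/stage.png",cv2.resize(im[90:290,320:480],None,fx=3.5,fy=3))
E
```

```text
clock: 10.35
eef_pos: [585.3, -228.8, 35.4]
tool_rot: [3.141, -0.001, -0.382]
force: [0.0, -0.5, -5.1]
width: 58.8
gripper_force: 65.7
clock: 11.15
eef_pos: [585.0, -228.4, 15.8]
tool_rot: [3.142, -0.0, -0.382]
force: [0.6, -0.8, -5.1]
width: 59.0
gripper_force: 65.8
t 11.2 pos [ 585.  -228.4   15.8] dtool(old) [-0.4 -0.6  1.8] rot [ 0. -0. -0.] dtool(after rot) [-0.4 -0.6  1.8] F [ 0.64 -0.84 -5.09] w 59.0 gf 65.8
```

View pics/stage.png

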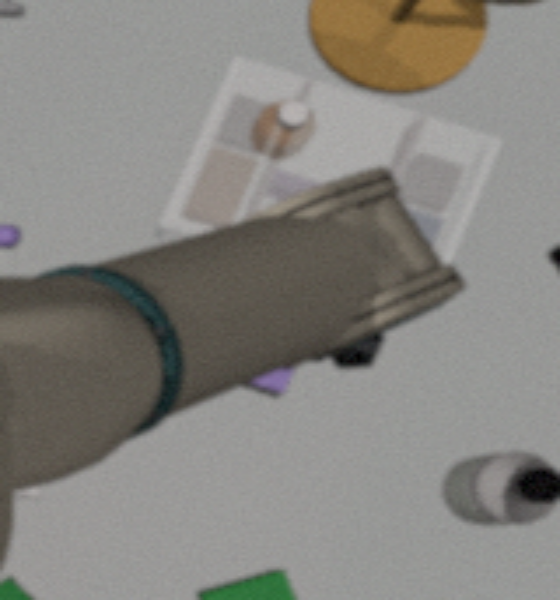

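The wrist link hangs over the front of the riser (crop 390,230), towards the oil bottle at (270,130). I'll check its height from the side.

Run:
```python
from h import *
im,d=cams.get_image("side");cv2.imwrite("pics/s1.png",cv2.resize(im[150:350,250:530],None,fx=2.8,fy=2.8))
C=cloud("side",d)
D0=np.load("side0.npz")["d"]
m=(d>0)&(D0>0)&(d<D0-40)&(C[...,2]>20)
p=C[m]; e=np.array([np.cos(-.3814),np.sin(-.3814)]); n=np.array([-e[1],e[0]])
r=(p[:,:2]-[654.5,-255.6]); X=r@e;Y=r@n
for a in range(-160,160,20):
    for b in(-100,-60,-20,20,60,):
        k=(X>=a)&(X<a+20)&(Y>=b)&(Y<b+40)
        if k.sum()>8: print(a,b,k.sum(),np.percentile(p[k,2],[2,98]).round())
o=np.array([0,0]); Ct=cloud("top",np.load("top0.npz")["d"]); k=(Ct[...,2]>90)&(Ct[...,2]<140); k[:110]=0;k[145:]=0;k[:,:380]=0;k[:,420:]=0
q=Ct[k][:,:2].mean(0)-[654.5,-255.6];print("oil",q@e,q@n,k.sum())
```

```text
-160 -20 714 [371. 467.]
-160 20 36 [411. 467.]
-140 -20 1231 [342. 467.]
-120 -60 1389 [ 33. 430.]
-120 -20 1018 [ 43. 466.]
-120 20 49 [ 42. 468.]
-100 -100 109 [ 71. 125.]
-100 -60 2612 [ 37. 419.]
-100 -20 545 [ 43. 456.]
-100 20 103 [ 43. 467.]
-80 -100 256 [ 70. 369.]
-80 -60 2447 [ 38. 400.]
-80 -20 385 [119. 437.]
-80 20 92 [406. 441.]
-60 -60 1584 [ 33. 390.]
-60 -20 880 [ 43. 419.]
-60 20 102 [ 41. 431.]
-40 -60 31 [ 26. 373.]
-40 -20 780 [ 44. 407.]
-40 20 10 [ 42. 414.]
-20 -20 62 [349. 385.]
oil 69.9430884541782 48.631108510019516 225
```

View pics/s1.png

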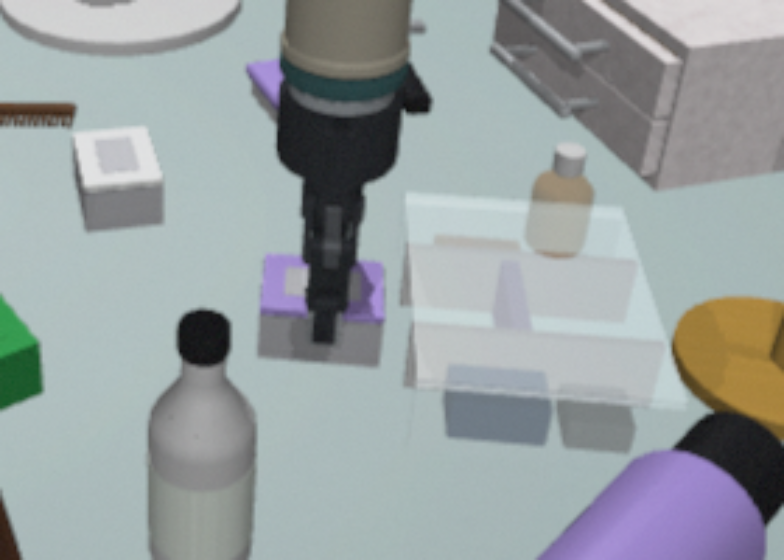

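The tin at crop (322,305) is upright, lengthwise to the bay, with its front about 12 mm from the mouth at (405,300). The wrist is far above the oil bottle. I'll lower the tin the last 2 mm, slide it 33 mm in, then release.

```bash
echo '[0,0,1,0,0,0,40,0,0,1,0,0,0,40,0,0,0,0,0,0,40,0,-0.6,0,0,0,0,40]' > rows.txt && python3 -m creep rows.txt 
echo '[4,0,0,0,0,0,40,5,0,0,0,0,0,40,5,0,0,0,0,0,40,5,0,0,0,0,0,40,5,0,0,0,0,0,40,5,0,0,0,0,0,40,3,0,0,0,0,0,40,0,0,0,0,0,0,40]' > rows.txt && python3 -m creep rows.txt
echo '[0,0,0,0,0,0,40,0,0,0,0,0,0,70,0,0,0,0,0,0,85,0,0,0,0,0,0,85,0,0,0,0,0,0,85,0,0,0,0,0,0,85]' > rows.txt && python3 -m creep rows.txt
echo '[0,0,-15,0,0,0,85,0,0,-30,0,0,0,85,0,0,-30,0,0,0,85,0,0,-10,0,0,0,85,-40,0,0,0,0,0,0,-44,0,0,0,0,0,0,0,0,0,0,0,0,0,0,0,0,0,0,0,0]' > rows.txt && python3 -m creep rows.txt
python3 - <<'E'
from h import *
s=read_state()["eef_pos"];e=np.array([np.cos(-.3814),np.sin(-.3814)]); n=np.array([-e[1],e[0]]);r=s[:2]-[654.5,-255.6];print("tcp riser",r@e,r@n)
im,d=cams.get_image("side");cv2.imwrite("pics/s2.png",cv2.resize(im[200:330,270:520],None,fx=3,fy=3))
E
```

```text
clock: 11.65
eef_pos: [585.1, -228.3, 14.2]
tool_rot: [3.141, -0.001, -0.382]
force: [-1.7, -0.2, 1.0]
width: 59.1
gripper_force: 66.3
clock: 12.45
eef_pos: [615.0, -239.9, 14.2]
tool_rot: [-3.142, -0.0, -0.382]
force: [-3.0, 2.2, 4.2]
width: 59.2
gripper_force: 67.0
clock: 13.05
eef_pos: [615.0, -239.7, 13.6]
tool_rot: [3.142, -0.0, -0.382]
force: [0.4, 0.2, 0.2]
width: 85.3
gripper_force: 0.0
clock: 13.85
eef_pos: [536.5, -207.8, 99.0]
tool_rot: [-3.141, 0.0, -0.383]
force: [0.2, -0.6, 0.6]
width: 27.6
gripper_force: 0.0
tcp riser -127.31701007918467 0.4501371605697341
```

View pics/s2.png

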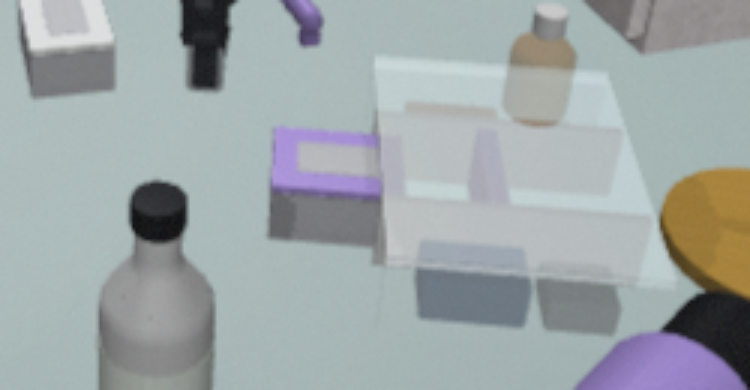

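The lavender tin sits straight in the mouth, centred between the walls. I'll push it in from behind with closed fingers.

```bash
echo '[0,-0.4,20,0,0,0,0,0,0,25,0,0,0,0,0,0,20,0,0,0,0,0,0,12,0,0,0,0,0,0,0,0,0,0,0,15,0,0,0,0,0,0,10,0,0,0,0,0,0,5,0,0,0,0,0,0,4,0,0,0,0,0,0,4,0,0,0,0,0,0,4,0,0,0,0,0,0,0,0,0,0,0,0,0]' > rows.txt && python3 -m creep rows.txt
echo '[4,0,0,0,0,0,0,4,0,0,0,0,0,0,4,0,0,0,0,0,0,4,0,0,0,0,0,0,4,0,0,0,0,0,0,4,0,0,0,0,0,0,0,0,0,0,0,0,0]' > rows.txt && python3 -m creep rows.txt
python3 -c "
from h import *
s=read_state();e=np.array([np.cos(-.3814),np.sin(-.3814)]);print('tcp x',(s['eef_pos'][:2]-[654.5,-255.6])@e,s['width'],s['force'])"
```

```text
clock: 15.1
eef_pos: [576.6, -223.9, 21.7]
tool_rot: [3.141, -0.001, -0.382]
force: [-1.3, 0.2, 1.1]
width: 0.1
gripper_force: 0.5
clock: 15.8
eef_pos: [599.5, -233.1, 21.7]
tool_rot: [3.141, -0.002, -0.382]
force: [0.2, 0.2, -0.6]
width: 0.2
gripper_force: 0.0
tcp x -59.42317246627255 0.22344067011862911 [ 0.24344395  0.24178932 -0.57634015]
```

```bash
echo '[2,0,0,0,0,0,0,2,0,0,0,0,0,0,1,0,0,0,0,0,0]' > rows.txt && python3 -m creep rows.txt
for i in 1 2 3; do echo '[1,0,0,0,0,0,0]' > rows.txt && python3 -m creep rows.txt|grep -E "eef|^force"; done
echo '[1,0,0,0,0,0,0]' > rows.txt && python3 -m creep rows.txt|grep -E "eef|^force"
```

```text
clock: 16.1
eef_pos: [602.9, -234.5, 21.7]
tool_rot: [-3.142, 0.0, -0.382]
force: [-3.7, 1.2, 1.5]
width: 0.1
gripper_force: 1.7
eef_pos: [603.7, -234.8, 21.7]
force: [-2.2, 1.4, 2.7]
eef_pos: [604.7, -235.2, 21.7]
force: [-2.8, 1.6, 1.8]
eef_pos: [605.7, -235.6, 21.7]
force: [-2.8, 1.1, 2.6]
eef_pos: [606.7, -236.0, 21.7]
force: [-3.2, 0.9, 3.2]
```

```bash
for i in 1 2 3; do echo '[1,0,0,0,0,0,0]' > rows.txt && python3 -m creep rows.txt|grep -E "eef|^force"; done
echo '[1,0,0,0,0,0,0]' > rows.txt && python3 -m creep rows.txt|grep -E "eef|^force"
echo '[1,0,0,0,0,0,0]' > rows.txt && python3 -m creep rows.txt|grep -E "eef|^force"
```

```text
eef_pos: [607.6, -236.3, 21.7]
force: [-2.8, 0.6, 2.0]
eef_pos: [608.6, -236.7, 21.7]
force: [-3.2, 1.9, 1.6]
eef_pos: [609.5, -237.1, 21.7]
force: [-3.7, 2.2, 3.1]
eef_pos: [610.4, -237.5, 21.7]
force: [-2.2, 0.4, 2.4]
eef_pos: [610.5, -237.5, 21.6]
force: [-6.7, 2.5, 4.3]
```

```bash
echo '[1,0,0,0,0,0,0]' > rows.txt && python3 -m creep rows.txt|grep -E "eef|^force"
echo '[1,0,0,0,0,0,0]' > rows.txt && python3 -m creep rows.txt|grep -E "eef|^force"
```

```text
eef_pos: [610.5, -237.5, 21.5]
force: [-9.0, 3.2, 7.5]
eef_pos: [610.5, -237.5, 21.4]
force: [-11.0, 5.4, 7.9]
```

Force is building with no movement, so the tin is against the stop. I'll back off, raise, and check.

```bash
echo '[-5,0,0,0,0,0,0,-20,0,0,0,0,0,0,-20,0,-20,0,0,0,0,0,0,-40,0,0,0,85,0,0,-40,0,0,0,85,0,0,0,0,0,0,85]' > rows.txt && python3 -m creep rows.txt
python3 - <<'E'
from h import *
go(485.4,-32.3,150,85.7)
im,d=cams.get_image("side");cv2.imwrite("pics/s3.png",cv2.resize(im[200:330,270:520],None,fx=3,fy=3))
im,dt=cams.get_image("top");print(tinpose(0,(295,225,342,260),dt))
E
```

```text
clock: 17.8
eef_pos: [575.6, -224.8, 127.3]
tool_rot: [3.14, -0.013, -0.382]
force: [1.3, -0.5, -0.1]
width: 43.1
gripper_force: 0.0
t 17.8 pos [ 575.6 -224.8  127.3] dtool(old) [-155.2 -144.9  -24.9] rot [ 0.013 -0.007 -1.878] dtool(after rot) [ 185.2 -104.4  -22.7] F [ 1.27 -0.49 -0.08] w 43.1 gf 0.0
(array([0., 0.]), array([0., 0.]), 0.0, 0, np.float64(nan))h.py:16: RuntimeWarning: Mean of empty slice.
  return np.round(c,1),np.round(s,1),a,len(p),C[m&k][:,2].mean()
  ret = ret.dtype.type(ret / rcount)
```

View pics/s3.png

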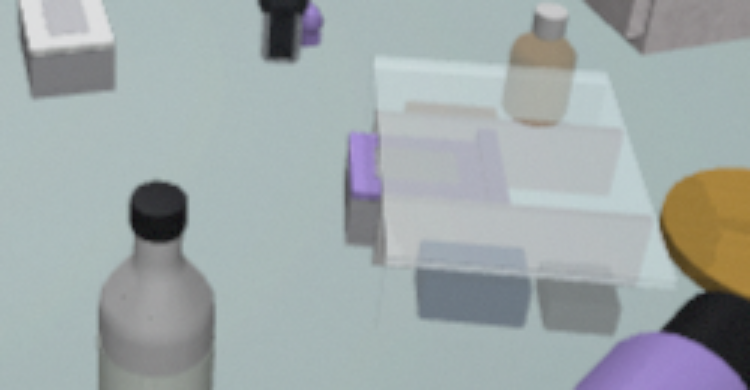

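The lavender tin is home: its lid meets the stop at crop (490,165) and it sticks out about 16 mm at (362,190). Next is the white tin.

```bash
echo '[0,0,-20,0,0,-0.14,85,0,0,0,0,0,-0.15,85,0,0,0,0,0,-0.15,85,0,0,0,0,0,-0.15,85,0,0,0,0,0,-0.15,85,0,0,0,0,0,-0.15,85,0,0,0,0,0,-0.15,85,0,0,0,0,0,-0.15,85,0,0,0,0,0,-0.15,85,0,0,0,0,0,-0.15,85,0,0,0,0,0,-0.15,85,0,0,0,0,0,-0.15,85]' > rows.txt && python3 -m creep rows.txt | grep eef
echo '[0,0,0,0,0,-0.09,85,0,0,0,0,0,0,85,37,-21,0,0,0,0,85,37,-21,0,0,0,0,85,37,-21,0,0,0,0,85,37,-21,0,0,0,0,85,37,-20,0,0,0,0,85,0,0,0,0,0,0,85,0,0,0,0,0,0,85]' > rows.txt && python3 -m creep rows.txt | grep eef
python3 -c "from h import *;go(485.2,-32,12,85.7)"
```

```text
eef_pos: [571.4, -221.2, 140.1]
eef_pos: [481.3, -28.6, 141.3]
t 20.0 pos [481.3 -28.6 141.3] dtool(old) [ -3.1   4.2 129.3] rot [-0.    -0.     0.003] dtool(after rot) [ -3.1   4.2 129.3] F [ 0.47 -0.93  0.62] w 85.0 gf 0.0
```

```bash
echo '[-3,4,20,0,0,0,85,0,0,25,0,0,0,85,0,0,25,0,0,0,85,0,0,25,0,0,0,85,0,0,20,0,0,0,85,0,0,10,0,0,0,85,0,0,3,0,0,0,85,0,0,0,0,0,0,85,0,0,0,0,0,0,40,0,0,0,0,0,0,40,0,0,0,0,0,0,40,0,0,0,0,0,0,40]' > rows.txt && python3 -m creep rows.txt
echo '[0,0,0,0,0,0,40,0,0,0,0,0,0,40,0,0,0,0,0,0,40,0,0,0,0,0,0,40]' > rows.txt && python3 -m creep rows.txt
```

```text
clock: 21.2
eef_pos: [485.8, -33.1, 14.8]
tool_rot: [3.139, -0.0, 1.498]
force: [-0.2, 1.0, 5.7]
width: 58.8
gripper_force: 65.1
clock: 21.6
eef_pos: [485.8, -33.1, 14.8]
tool_rot: [3.139, 0.0, 1.498]
force: [-0.9, 0.4, 6.1]
width: 58.9
gripper_force: 65.1
```

```bash
echo '[0,0,-5,0,0,0,40,0,0,-15,0,0,0,40,0,0,-25,0,0,0,40,0,0,-25,0,0,0,40,0,0,-25,0,0,0,40,0,0,-15,0,0,0,40,0,0,0,0,0,0,40,0,0,0,0,0,0,40,0,0,0,0,0,0,40,0,0,0,0,0,0,40,0,0,0,0,0,0,40]' > rows.txt && python3 -m creep rows.txt
for i in 1 2 3; do echo '[0,0,0,0,0,0,40]' > rows.txt && python3 -m creep rows.txt | grep -E "^force"; done
python3 - <<'E'
from h import *
im,d=cams.get_image("top");C=cloud("top",d)
m=(abs(C[...,2]-30)<7)&(d>0);m[:,:130]=0;m[:,240:]=0;m[:160]=0;m[270:]=0
print("platter",cv2.minEnclosingCircle(C[m][:,:2].astype(np.float32)))
go(562,250,65,90)
E
```

```text
clock: 22.7
eef_pos: [484.5, -33.0, 123.0]
tool_rot: [-3.14, 0.0, 1.498]
force: [-0.1, -0.6, -1.6]
width: 58.9
gripper_force: 65.0
force: [0.5, 0.4, -1.0]
force: [0.3, 0.3, -1.7]
force: [-0.1, -1.5, -2.2]
platter ((562.0852661132812, 305.0458068847656), 125.22061157226562)
t 23.1 pos [484.9 -33.  123.6] dtool(old) [287.8  56.2  58.6] rot [-0.    -0.    -0.073] dtool(after rot) [283.   77.1  58.6] F [-0.41  0.12 -1.23] w 58.6 gf 65.0
```

White weighs about 1.6 N, so it is the light tin. It goes to the platter.

```bash
echo '[15,3,0,0,0,0,40,30,6,0,0,0,0,40,40,8,0,0,0,0,40,40,8,0,0,0,0,40,40,8,0,0,0,0,40,40,8,0,0,0,0,40,40,8,0,0,0,0,40,30,5,0,0,0,0,40,13,2,0,0,0,0,40,0,0,0,0,0,0,40,0,0,0,0,0,0,40]' > rows.txt && python3 -m creep rows.txt
python3 -c "from h import *;go(562,250,55,90)"
```

```text
clock: 24.15
eef_pos: [561.4, 248.0, 123.5]
tool_rot: [-3.141, 0.002, 1.496]
force: [-0.2, -1.0, -1.4]
width: 58.8
gripper_force: 65.0
t 24.1 pos [561.4 248.  123.5] dtool(old) [ 2.2  0.5 68.5] rot [-0.001  0.002 -0.074] dtool(after rot) [ 2.   0.6 68.5] F [-0.19 -1.04 -1.44] w 58.8 gf 65.0
```

```bash
echo '[0,0,15,0,0,0,40,0,0,20,0,0,0,40,0,0,20,0,0,0,40,0,0,10,0,0,0,40,0,0,4,0,0,0,40,0,0,0,0,0,0,40,0,0,2,0,0,0,40,0,0,2,0,0,0,40,0,0,2,0,0,0,40,0,0,1,0,0,0,40,0,0,0,0,0,0,40]' > rows.txt && python3 -m creep rows.txt
echo '[0,0,1,0,0,0,40,0,0,0,0,0,0,40]' > rows.txt && python3 -m creep rows.txt|grep -E "eef|^force"
```

```text
clock: 25.25
eef_pos: [561.7, 250.3, 47.7]
tool_rot: [-3.141, -0.0, 1.498]
force: [-0.1, -0.1, -2.4]
width: 58.8
gripper_force: 65.0
eef_pos: [561.8, 250.2, 46.6]
force: [-0.1, -0.1, -2.1]
```

```bash
echo '[0,0,1,0,0,0,40,0,0,0,0,0,0,40]' > rows.txt && python3 -m creep rows.txt|grep -E "eef|^force"; echo '[0,0,1,0,0,0,40,0,0,0,0,0,0,40]' > rows.txt && python3 -m creep rows.txt|grep -E "eef|^force"
```

```text
eef_pos: [561.7, 250.1, 45.6]
force: [0.4, 0.0, -2.2]
eef_pos: [562.0, 250.2, 44.9]
force: [-0.2, -0.5, -0.0]
```

Contact. I'll release and retreat upwards.

```bash
echo '[0,0,0,0,0,0,62,0,0,0,0,0,0,70,0,0,0,0,0,0,80,0,0,0,0,0,0,80,0,0,0,0,0,0,80,0,0,-10,0,0,0,80,0,0,-30,0,0,0,80,0,0,-40,0,0,0,80,0,0,-40,0,0,0,80,-50,0,0,0,0,0,80,-50,0,0,0,0,0,80,-50,0,0,0,0,0,80]' > rows.txt && python3 -m creep rows.txt
echo '[-50,0,0,0,0,0,80,-50,0,0,0,0,0,80,0,0,0,0,0,0,80,0,0,0,0,0,0,80]' > rows.txt && python3 -m creep rows.txt
python3 - <<'E'
from h import *
im,d=cams.get_image("top");print(tinpose(30,(175,180,240,260),d))
cv2.imwrite("pics/f.png",cv2.resize(im[90:340,110:480],None,fx=2.1,fy=2.1))
C=cloud("top",d);mm=(abs(C[...,2]-75)<18)&(d>0);mm[:,:120]=0;mm[:,172:]=0;mm[:185]=0;mm[240:]=0;print("cup",cv2.minEnclosingCircle(C[mm][:,:2].astype(np.float32)))
E
```

```text
clock: 27.05
eef_pos: [550.9, 99.3, 166.0]
tool_rot: [3.14, -0.0, 1.499]
force: [0.9, -0.5, -0.4]
width: 79.9
gripper_force: 0.0
clock: 27.45
eef_pos: [543.7, -1.0, 165.5]
tool_rot: [3.141, -0.0, 1.494]
force: [0.6, 1.0, -0.5]
width: 80.3
gripper_force: 0.0
(array([559.1, 251.5]), array([81. , 60.2]), 85.72359466552734, 850, np.float64(71.51391497623109))
cup ((551.481689453125, 372.6302795410156), 35.047882080078125)
```

View pics/f.png

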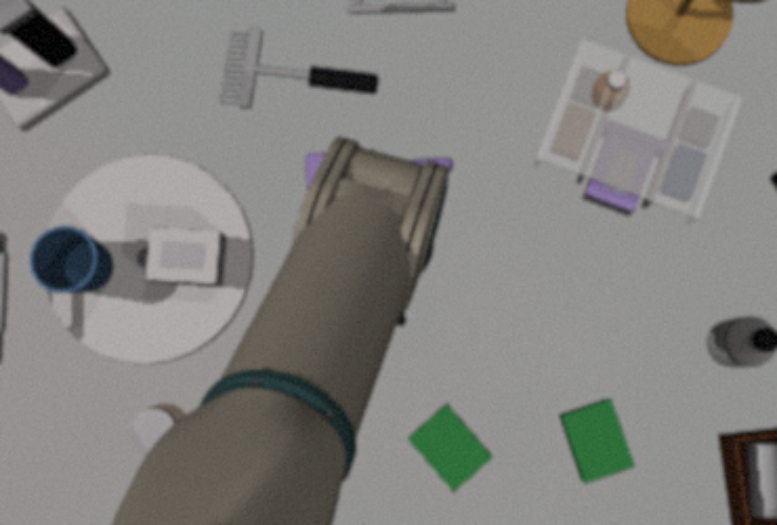

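The white tin stands flat on the platter at crop (183,255), 54 mm from the axis, and the cup has not moved. The lavender tin is home in the middle bay at (620,170), and nothing else in view has moved.

```bash
python3 -c "from h import *;print(ctrl.finish_job())"
```

```text
the job is handed in; nothing more can be done
None
```

Job handed in, verdict not shown: the heavier lavender tin (about 0.42 kg) rests against the back stop in the middle bay, the lighter white tin (about 0.16 kg) stands on the platter 54 mm from its axis, the cup is unmoved, and no disturbance of anything else in view showed in the last picture.

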